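# Bring the tumbler's filling neck to the top

### The arm

A 6-joint arm with a two-finger parallel gripper is mounted at the origin on a cart in front of the work surface, level with it; the furniture and walls round the work are solid. World frame = base frame: x ahead of the robot, y to its left, z up, the work surface at z = 0. Lengths are in m, angles in degrees, forces in N, time in s.
With the tool pointing down it reaches from about 0.25 to 0.85 m from the base axis. Payload 12.5 kg.
Tool frame: the origin (TCP) lies between the finger pads; the fingertips stand 22 mm ahead of it and the grasp point (between the pads) lies 3 mm ahead of it; z points along the fingers, y is the line along which they close (so a half turn about z gives the same grasp; the last joint's range is limited). The gripper opens to 93 mm and grips with 3 to 60 N. Pads are 15 mm wide; open, the fingers measure 128 mm over their backs; the gripper's body (75 mm by 188 mm) begins 65 mm behind the grasp point.
Start: joints at [-75.722, 20.094, 94.641, -0, 65.266, -4.847], TCP at [0.18, -0.52, 0.241] pointing down, gripper open.
Joint ranges: [-157.81, 157.81], [-45, 120.19], [0.68, 151.7], [-89.99, 269.99], [4.06, 180], [-164.3, 164.3]. Speed limits (degrees/s): [127.2, 127.2, 159.86, 180, 180, 180].

### API

Orientations are given as [roll, pitch, yaw] about the fixed x, y, z axes, in that order (R = Rz(yaw) Ry(pitch) Rx(roll)).
In Python, from rig import sense, get_image, camera_info, close_job, boxes_of, landmark_of gives the robot as it stands.
- The arm moves only by the tool step_arm, never from a script. Its argument "rows" is text: rows parted by semicolons, each of 7 numbers parted by spaces: the shift along the tool's x, y, z in cm, then the turn, a rotation vector about the tool's x, y, z in rad, then the gripper's target within -1 to 1 (shut at 1, half-way at 0, fully open at -1). In form: x y z wx wy wz hand; .... A call has 1 to 20 rows; each row shifts and turns the commanded pose from where the row before left it, along the tool's axes as they then stand; what a row does not reach is not made up. A row lasts 1/10 s, in which the tool goes at most 50 mm and 8.59 degrees, less where a joint would pass 70% of its speed; a pose out of reach is approached as far as the arm can. A call is refused whole if a number of a shift passes 5 or a number of a turn 0.15, either way. A call with a gripper value outside its range is refused whole. The fingers move at their own pace and stop on an object; "force" is the grip in N (left out, the last holds). Time passes only in rows, so rows that do not move let the fingers close. It gives the time, the measured TCP pose, the force, the opening and the grip force at its end, in the units of the state.
- sense(): the state, without advancing time (a new reading comes with each control period).
- get_image(name): name is "scene" or "top" or "wrist"; returns the picture (384x512x3 uint8, red, green, blue); there is no depth.
- camera_info(name): a dict with "fx", "fy", "cx", "cy" (pixels), "world_to_cam" (4x4, takes a point from world to camera coordinates); the wrist camera has in their place "T_tool_cam" (4x4, takes a point from camera to tool coordinates, whose origin is the TCP and whose axes are the flange's). Camera axes: x right, y down, z forward; pixel columns grow to the right and rows downward; lengths in m; the calibration is good to about 2 mm. A picture is of the moment at which its call begins: read the wrist's pose just before it. camera_info takes no time and is no camera call.
- close_job(): hands the job in; it is judged then, once.
Trained networks look in the newest picture that a camera, given by its name, has taken for a name from the list of things; names that differ only in an ending like _2 or _b are one class to them, and where a whole thing is asked for, a point or a joint stands for the part that bears it (a point fixed in the world has none). Each returns a list of dicts, best first, with "score" (0 to 1); they miss things now and then, are a little off and sometimes report something else, mostly with a low value. They report only what shows in the picture. A call takes as long as a camera call.
- boxes_of(camera, query): "bbox" ([left, top, width, height] in pixels, round what is visible of it).
- landmark_of(camera, query): "at" ([column, row] in pixels: a listed point, or the origin of a listed thing).
The state is a dict: "time_s": time; "joints": joint angles; "qd": joint speeds; "effort": joint torques, N m; "eef_pos": TCP position; "eef_rot": TCP orientation; "force": force on the tool from outside, world axes, zero at the start; "moment": the same for the moment, N m; "gripper_width": finger opening in m; "grip_force": force on a finger pad.
Only numpy, scipy, OpenCV 4.12 (cv2) and the standard library are available. Lean on these libraries where they do the work, as an engineer would, in place of code of your own. Each camera call takes 0.05 s, during which the arm holds its last target. There are 200 camera calls.

### The job

The mixing drum on the bench stand has stopped with its filling neck hanging down. Gently push the spokes of the star wheel on its front, one after another, with the fingertips until the neck points straight up and the drum stands still, ready for loading. Do not grip the spokes or touch the drum or its neck, and leave the jar, bottle, tin and cup beside the stand where they are.

Things in the scene. Friction and masses are not known exactly. Their poses are not given: they have to be found in the camera images.
- tumbler (a joint): Angle of the drum with its star wheel about the level axle, rad; turns endlessly either way. 0 (or a multiple of 2 pi): neck straight up. Positive: clockwise seen by the robot facing the star wheel, so at +pi/2 the neck points along the stand's -y (right), at -pi/2 along +y. Stiff axle (0.15 N m friction): it stays where it is left.
- wheel_centre (a point): Centre of the star wheel on the axle, 120 mm above the bench, fixed to the stand. Its axes are the stand's and do not turn with the wheel: x along the axle from star wheel to drum, y to the left as seen facing the wheel, z up. The front A-frame of the stand is 35 mm behind the wheel's plane and reaches no higher than 17 mm above the axle.
- star_wheel: The star wheel, rimless: steel hub 38 mm wide, six straight round spokes 10 mm thick every 60 degrees, each ending in a black ball 18 mm wide whose outermost point is 100 mm from the axle. Seen along the axle the neck lies midway between two spokes (spokes at 30, 90, 150, 210, 270, 330 degrees from it). Origin on the axle, 95 mm behind the wheel's plane; turns with the drum.
- neck_mouth (a point): Centre of the mouth of the drum's filling neck, 86 mm from the axle and 104 mm behind the wheel's plane; its z axis points out of the neck. The neck is a short open steel tube with a collar, 48 mm wide. (The small flat plug opposite is only the drain plug.)
- drum: The drum with its neck: a metal cylinder 110 mm across, 100 mm long, beginning 54 mm behind the star wheel's plane. Origin on the axle, 95 mm behind the wheel's plane; z along the neck.
- herb_jar: clear glass jar of green herbs, 75 mm wide, 131 mm tall; stands loose beside the stand; origin at the centre of its underside.
- cup: small white ceramic cup, 60 mm wide, 52 mm tall; stands loose beside the stand; origin at the centre of its underside.
- salve_tin: low round brass tin, 55 mm wide, 22 mm tall; stands loose beside the stand; origin at the centre of its underside.
- dark_bottle: small dark bottle, 37 mm wide, 108 mm tall; stands loose beside the stand; origin at the centre of its underside.

How it is judged (in metres and radians):
At the end, for the whole second after the job is handed in: The filling neck points straight up within 0.12 rad (7 degrees) and the drum stands still (angle between neck_mouth's own z axis and vertical below 0.12 rad and velocity of joint tumbler between -0.05 and 0.05 rad/s); the robot touches nothing.
It fails at once if the drum or its neck is touched by the robot (contact force between any of the fingers, the arm and drum above 2 N).
It fails at once if a spoke is gripped or struck hard (more than 30 N on the star wheel) (contact force between any of the fingers, the arm and star_wheel above 30 N).
It fails at once if the jar, bottle, tin or cup is moved more than 20 mm (distance of any of herb_jar, cup, salve_tin, dark_bottle from where it was at the start of the episode above 0.02 m).
It also fails if it takes over 58 s, if anything falls off the work surface, if the arm or the gripper's body presses on something with over 40 N, if the wrist force passes 120 N, or if a joint passes its speed limit or range.

## Working session

There is one attempt and no reset: what is moved stays moved. The work goes in short steps, Python scripts to look and compute and a tool call to move; the robot and the scene stay as the last step left them, time stands still between calls to the robot, and variables do not carry over. Pictures are saved under pics/ and viewed, at most 10 in all, crops included, and the job is handed in when it is done.

Besides the shell and the picture viewer there is one more tool, called after "Call:" as name(argument=value, ...) on one line, values as JSON. step_arm: Moves the arm, as the interface text tells. Its arguments: {"type":"object","properties":{"rows":{"type":"string"},"force":{"type":"number"}},"required":["rows"]}

```bash
mkdir -p pics; cat > h.py <<'E'
import numpy as np, cv2
from rig import *
E
python3 - <<'E'
from h import *
s=sense();print(s['time_s'],s['eef_pos'],s['eef_rot'],s['gripper_width'])
ims=[]
for c in ("scene","top"):
    im=get_image(c);ims.append(im)
    i=camera_info(c);W=np.array(i['world_to_cam']);print(c,i['fx'],i['cx'],i['cy'],W.round(3).tolist(), (-W[:3,:3].T@W[:3,3]).round(3))
    for q in ("wheel_centre","star_wheel","neck_mouth","herb_jar","cup","salve_tin","dark_bottle"):
        print(q,[(np.round(d['at'],1).tolist(),round(d['score'],2)) for d in landmark_of(c,q)[:2]])
cv2.imwrite("pics/a.png",ims[0][:,:,::-1].repeat(1,0));cv2.imwrite("pics/b.png",ims[1][:,:,::-1])
E
```

```text
0.0 [ 0.18014147 -0.51932497  0.24011001] [-1.79936071e+02 -5.86639457e-03  1.91268118e+01] 0.09315463286947073
scene 485.29186181692796 250.83757018598314 202.64704940557513 [[-0.707, -0.706, 0.026, 0.457], [-0.294, 0.261, -0.919, 0.313], [0.643, -0.658, -0.392, 1.13], [0.0, 0.0, 0.0, 1.0]] [-0.311  0.985  0.719]
wheel_centre [([278.6, 225.8], 0.69), ([228.4, 286.1], 0.25)]
star_wheel [([259.4, 213.2], 0.89)]
neck_mouth [([237.8, 231.0], 0.84)]
herb_jar [([194.0, 271.8], 0.96)]
cup [([226.3, 286.3], 0.66)]
salve_tin [([319.0, 242.1], 0.51)]
dark_bottle [([294.0, 229.7], 0.76)]
top 351.28367067455576 254.24015524030534 188.649222725516 [[-0.024, -1.0, -0.004, 0.057], [-0.997, 0.024, -0.077, 0.602], [0.077, 0.003, -0.997, 1.018], [0.0, 0.0, 0.0, 1.0]] [0.523 0.04  1.061]
wheel_centre [([260.8, 223.3], 0.83), ([263.0, 188.3], 0.3)]
star_wheel []
neck_mouth [([236.0, 181.9], 0.98), ([191.5, 179.5], 0.63)]
herb_jar [([190.3, 180.3], 0.65)]
cup [([195.2, 225.5], 0.88), ([262.0, 225.7], 0.45)]
salve_tin [([327.6, 226.5], 0.66)]
dark_bottle [([323.4, 188.4], 0.64), ([261.7, 225.5], 0.37)]
```

View pics/a.png

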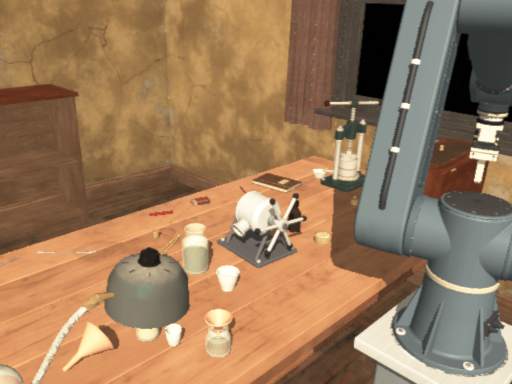

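View pics/b.png

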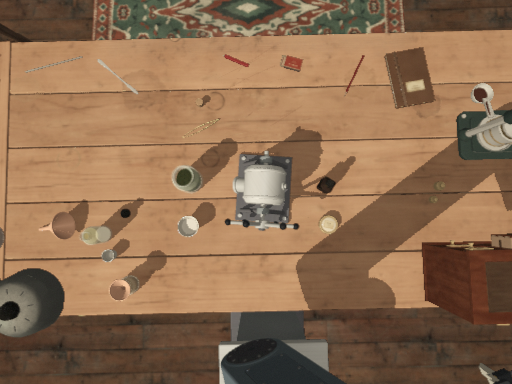

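```bash
cat >> h.py <<'E'
from scipy.optimize import least_squares
def proj(c,P):
    i=camera_info(c);W=np.array(i['world_to_cam']);p=np.atleast_2d(P)@W[:3,:3].T+W[:3,3]
    return np.c_[i['fx']*p[:,0]/p[:,2]+i['cx'],i['fy']*p[:,1]/p[:,2]+i['cy']]
def ray(c,uv,z):
    i=camera_info(c);W=np.array(i['world_to_cam']);R=W[:3,:3];o=-R.T@W[:3,3]
    d=R.T@np.array([(uv[0]-i['cx'])/i['fx'],(uv[1]-i['cy'])/i['fy'],1]);return o+d*(z-o[2])/d[2]
def pts(C,yaw,th):
    # returns balls(6), neck mouth in world; th positive: neck toward -y
    c,s=np.cos(yaw),np.sin(yaw);X=np.array([c,s,0]);Y=np.array([-s,c,0]);Z=np.array([0,0,1.])
    dirn=lambda a:-np.sin(a)*Y+np.cos(a)*Z
    return np.array([C+.091*dirn(th+np.radians(30+60*k)) for k in range(6)]), C+.104*X+.086*dirn(th)
E
python3 - <<'E'
from h import *
for c,uv in (("top",(260.8,223.3)),("scene",(278.6,225.8))): print(c,ray(c,uv,.12).round(3))
print('jar',ray("scene",(194,271.8),0).round(3),ray("top",(190.3,180.3),0).round(3))
a=cv2.imread("pics/a.png")[170:280,205:345];b=cv2.imread("pics/b.png")[140:245,220:345]
a=cv2.resize(a,None,fx=5,fy=5,interpolation=2);b=cv2.resize(b,None,fx=5,fy=5,interpolation=2)
cv2.imwrite("pics/c.png",a);cv2.imwrite("pics/d.png",b)
E
```

```text
top [0.503 0.027 0.12 ]
scene [0.499 0.039 0.12 ]
jar [0.623 0.25  0.   ] [0.635 0.236 0.   ]
```

View pics/c.png

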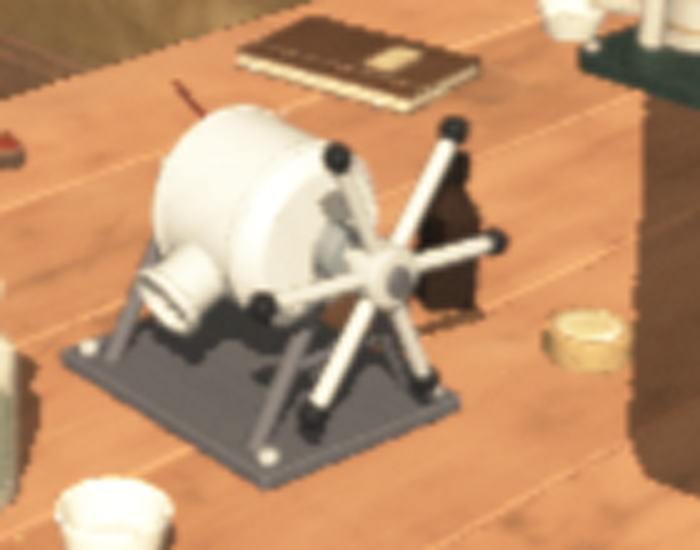

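View pics/d.png

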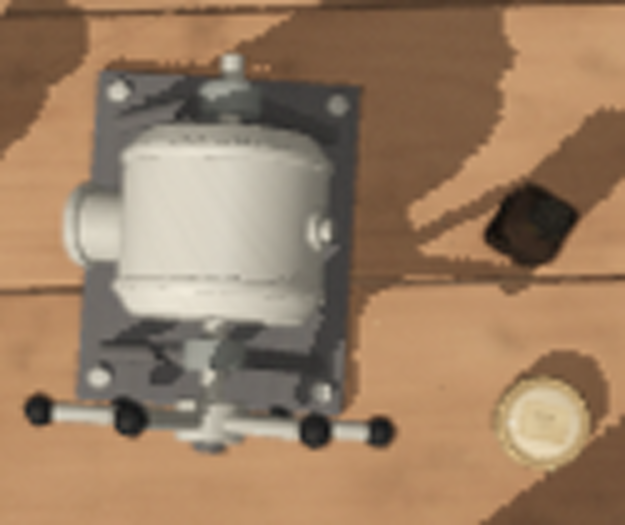

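```bash
cat > fit.py <<'E'
from h import *
def fit(S,T,ns,nt,th0):
    S,T=np.array(S),np.array(T)
    def res(p):
        B,n=pts(np.array([p[0],p[1],.12]),p[2],p[3]);r=[]
        for c,M,nn in(("scene",S,ns),("top",T,nt)):
            if len(M):
                q=proj(c,B);d=M[:,None]-q[None];k=(d**2).sum(2).argmin(1);r+=list(d[range(len(M)),k].ravel())
            if nn is not None: r+=list(.5*(proj(c,n)[0]-nn))
        return np.array(r)
    best=min((least_squares(res,[.5,.033,0,t]) for t in th0),key=lambda o:o.cost)
    return best,res(best.x)
if __name__=="__main__":
    b,r=fit([(272.6,201.4),(295.8,196),(304.2,218.2),(290,246.4),(268,253.2),(257.6,231)],[(227.6,222),(246,223.6),(283.2,226),(296,226.2)],(239,231),(234.4,185),np.radians([-95,-110,-125,-140,-155]))
    p=b.x;print(p.round(4),np.degrees(p[2:]).round(1),r.round(1))
    B,n=pts(np.array([p[0],p[1],.12]),p[2],p[3]);print(B.round(3),n.round(3))
E
python3 fit.py
python3 - <<'E'
from h import *
for n,t,s,h in(("jar",(187,179),None,.131),("cup",(188.5,226.5),(228,277),.05),("tin",(329,224.5),(322,238),.02),("bottle",(326,185),(294,200),.1)):
    print(n,ray("top",t,h).round(3))
E
```

```text
[ 0.5002  0.0248 -0.0839 -2.0258] [  -4.8 -116.1] [-0.2  0.2 -0.2  0.2  0.4  0.1 -0.1  0.9  0.4  0.5 -0.3  0.2 -0.6 -0.3
  0.  -0.2  0.1 -0.4  0.2 -0.2  0.5 -0.   0.9 -0. ]
[[ 0.508  0.115  0.126]
 [ 0.504  0.065  0.202]
 [ 0.496 -0.026  0.196]
 [ 0.493 -0.066  0.114]
 [ 0.497 -0.015  0.038]
 [ 0.504  0.075  0.044]] [0.61  0.093 0.082]
jar [0.625 0.221 0.131]
cup [0.497 0.234 0.05 ]
tin [ 0.492 -0.175  0.02 ]
bottle [ 0.603 -0.154  0.1  ]
```

Call:
step_arm(rows="0 0 -4 0 0 0 1;0 0 -4 0 0 0 1;0 0 -4 0 0 0 1;0 0 0 0 0 -0.144 1;0 0 0 0 0 -0.144 1;0 0 0 0 0 -0.144 1;0 0 0 0 0 -0.144 1;0 0 0 0 0 -0.144 1;0 0 0 0 0 -0.144 1;0 0 0 0 0 -0.144 1;0 0 0 0 0 -0.144 1;0 0 0 0 0 0 1")

```text
time_s: 2.0
eef_pos: [0.1802, -0.5196, 0.3606]
eef_rot: [-180.0, -0.0, 85.3]
force: [-0.7, 0.0, -0.9]
gripper_width: 0.0025
grip_force: 0.0
```

Call:
step_arm(rows="3.5 1.6 0 0 0 0 1;3.5 1.6 0 0 0 0 1;3.5 1.6 0 0 0 0 1;3.5 1.6 0 0 0 0 1;3.5 1.6 0 0 0 0 1;3.5 1.6 0 0 0 0 1;3.5 1.6 0 0 0 0 1;3.5 1.6 0 0 0 0 1;3.5 1.6 0 0 0 0 1;3.5 1.6 0 0 0 0 1;3.5 1.6 0 0 0 0 1;3.5 1.6 0 0 0 0 1;3.5 1.6 0 0 0 0 1;3.5 1.6 0 0 0 0 1;3.5 1.6 0 0 0 0 1;3.5 1.6 0 0 0 0 1;3.5 1.6 0 0 0 0 1;3.5 0 0 0 0 0 1;0 0 0 0 0 0 1")

```text
time_s: 3.9
eef_pos: [0.5049, 0.088, 0.3603]
eef_rot: [-180.0, -0.0, 85.1]
force: [-0.2, -0.1, 0.5]
gripper_width: 0.0006
grip_force: 0.0
```

Call:
step_arm(rows="0.5 0 1.5 0 0 0 1;0 0 2 0 0 0 1;0 0 2 0 0 0 1;0 0 2 0 0 0 1;0 0 2 0 0 0 1;0 0 2 0 0 0 1;0 0 1.5 0 0 0 1;0 0 1.5 0 0 0 1;0 0 1.5 0 0 0 1;0 0 1 0 0 0 1;0 0 0 0 0 0 1")

```text
time_s: 5.0
eef_pos: [0.5046, 0.0895, 0.1897]
eef_rot: [-179.9, 0.0, 85.0]
force: [1.3, 0.3, 1.4]
gripper_width: 0.0007
grip_force: 0.0
```

```bash
python3 - <<'E'
from h import *
a=get_image("scene")[150:260,205:345,::-1]
cv2.imwrite("pics/e.png",cv2.resize(a,None,fx=5,fy=5,interpolation=2))
E
```

```text
(no output)
```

View pics/e.png

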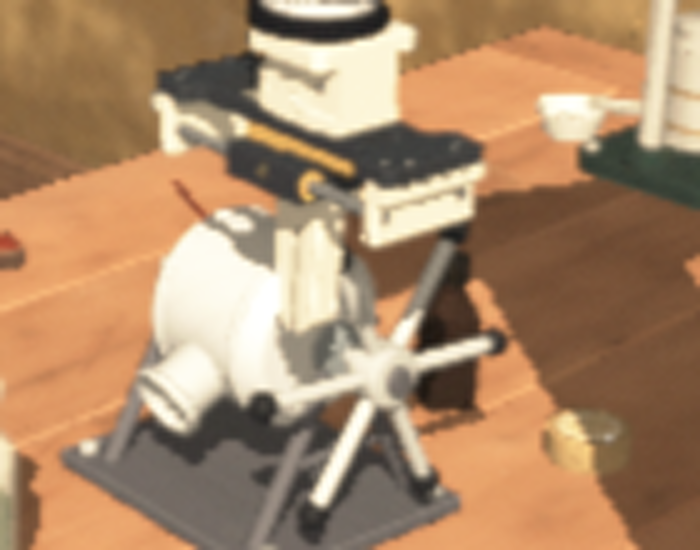

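Call:
step_arm(rows="-0.4 0 0 0 0 0 1;-0.4 0 0 0 0 0 1;-0.4 0 0 0 0 0 1;-0.4 0 0 0 0 0 1;-0.4 0 0 0 0 0 1;-0.4 0 0 0 0 0 1;-0.4 0 0 0 0 0 1;-0.4 0 0 0 0 0 1;-0.4 0 0 0 0 0 1;-0.4 0 0 0 0 0 1")

```text
time_s: 6.05
eef_pos: [0.5017, 0.0498, 0.1906]
eef_rot: [-180.0, 0.0, 85.1]
force: [0.1, 1.8, 0.9]
gripper_width: 0.0006
grip_force: 1.1
```

Call:
step_arm(rows="-0.4 0 0 0 0 0 1;-0.4 0 0 0 0 0 1;-0.4 0 0 0 0 0 1;-0.4 0 0 0 0 0 1;-0.4 0 0 0 0 0 1;-0.4 0 0 0 0 0 1;-0.4 0 0 0 0 0 1;-0.3 0 0 0 0 0 1;-0.2 0 0 0 0 0 1;0 0 0 0 0 0 1")

```text
time_s: 7.05
eef_pos: [0.4989, 0.017, 0.1907]
eef_rot: [180.0, 0.0, 85.1]
force: [1.7, 1.4, -0.3]
gripper_width: -0.0001
grip_force: 0.8
```

```bash
python3 - <<'E'
from h import *
a=get_image("scene")[150:260,205:345,::-1]
cv2.imwrite("pics/f.png",cv2.resize(a,None,fx=5,fy=5,interpolation=2))
E
```

```text
(no output)
```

View pics/f.png

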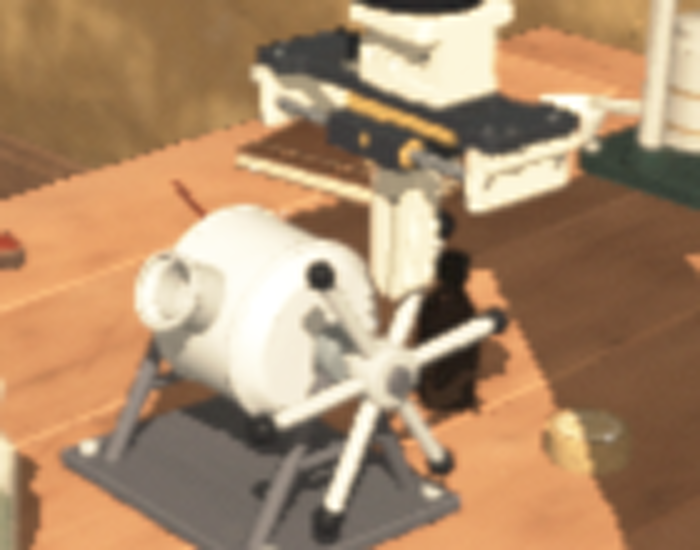

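```bash
python3 - <<'E'
from fit import *
b,r=fit([(269,205),(304,214),(293,242.4),(270.2,255),(257.6,236),(294,194.4)],np.zeros((0,2)),(238,208),None,np.radians([-50,-65,-80]))
print(np.degrees(b.x).round(1),b.x.round(4),r.round(1))
E
```

```text
[ 28.5   1.6  -4.9 -64.9] [ 0.4981  0.0274 -0.0848 -1.1333] [-0.3 -0.1 -0.1 -0.3 -0.2 -0.3 -0.3  0.9 -0.1  0.1  0.9 -0.5 -0.1 -0.1]
```

Call:
step_arm(rows="0.5 0 0 0 0 0 1;0 0 -2 0 0 0 1;0 0 -3 0 0 0 1;0 0 -3 0 0 0 1;0 0 -2 0 0 0 1;2 0 0 0 0 0 1;3 0 0 0 0 0 1;3 0 0 0 0 0 1;0.5 0 0 0 0 0 1;0 0 2 0 0 0 1;0 0 2 0 0 0 1;0 0 2 0 0 0 1;0 0 2 0 0 0 1;0 0 1 0 0 0 1;0 0 1 0 0 0 1;0 0 0 0 0 0 1")

```text
time_s: 8.7
eef_pos: [0.5063, 0.1067, 0.1899]
eef_rot: [-179.9, 0.0, 85.1]
force: [-0.6, 0.4, 0.1]
gripper_width: 0.0005
grip_force: 0.0
```

Call:
step_arm(rows="-0.5 0 0 0 0 0 1;-0.5 0 0 0 0 0 1;-0.4 0 0 0 0 0 1;-0.4 0 0 0 0 0 1;-0.4 0 0 0 0 0 1;-0.4 0 0 0 0 0 1;-0.4 0 0 0 0 0 1;-0.4 0 0 0 0 0 1;-0.4 0 0 0 0 0 1;-0.4 0 0 0 0 0 1;-0.4 0 0 0 0 0 1;-0.4 0 0 0 0 0 1")

```text
time_s: 9.9
eef_pos: [0.5022, 0.0567, 0.1906]
eef_rot: [-180.0, 0.0, 85.1]
force: [0.4, 2.8, 1.0]
gripper_width: 0.0002
grip_force: 1.1
```

Call:
step_arm(rows="-0.4 0 0 0 0 0 1;-0.4 0 0 0 0 0 1;-0.4 0 0 0 0 0 1;-0.4 0 0 0 0 0 1;-0.4 0 0 0 0 0 1;-0.4 0 0 0 0 0 1;-0.4 0 0 0 0 0 1;-0.4 0 0 0 0 0 1;-0.4 0 0 0 0 0 1;-0.3 0 0 0 0 0 1;-0.2 0 0 0 0 0 1;0 0 0 0 0 0 1")

```text
time_s: 11.1
eef_pos: [0.4989, 0.016, 0.1907]
eef_rot: [180.0, 0.0, 85.1]
force: [1.1, 1.8, 0.1]
gripper_width: 0.0006
grip_force: 0.8
```

```bash
python3 - <<'E'
from h import *
print(sense()['eef_pos'])
a=get_image("scene")[150:260,205:345,::-1]
cv2.imwrite("pics/g.png",cv2.resize(a,None,fx=5,fy=5,interpolation=2))
E
```

```text
[0.49887282 0.01596449 0.19070724]
```

View pics/g.png

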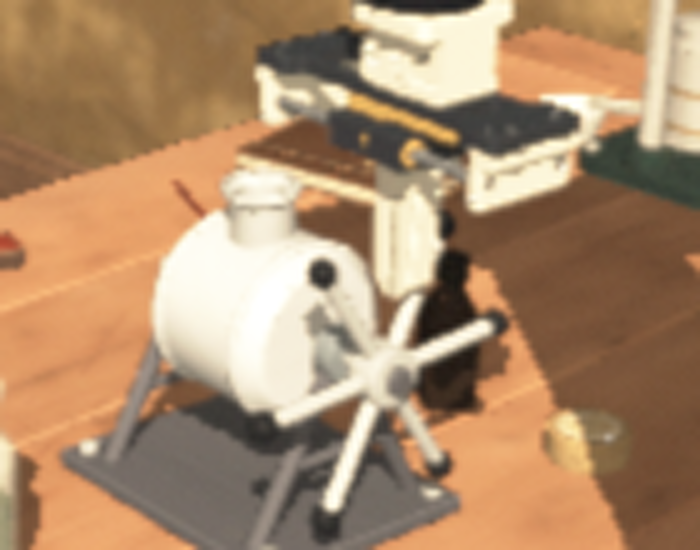

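Call:
step_arm(rows="-0.2 0 0 0 0 0 1;-0.2 0 0 0 0 0 1;0 0 0 0 0 0 1;0 0 0 0 0 0 1;0.5 0 0 0 0 0 1;0 0 -2 0 0 0 1;0 0 -4 0 0 0 1;0 0 -4 0 0 0 1;0 0 -4 0 0 0 1;0 0 -4 0 0 0 1;0 -4 0 0 0 0 1;0 -4 0 0 0 0 1;0 -4 0 0 0 0 1;0 0 0 0 0 0 1;0 0 0 0 0 0 1")

```text
time_s: 12.65
eef_pos: [0.3793, 0.0275, 0.3711]
eef_rot: [179.9, 0.0, 85.1]
force: [0.2, 0.4, 0.6]
gripper_width: 0.0004
grip_force: 0.0
```

```bash
python3 - <<'E'
from h import *
a=get_image("scene")[150:260,205:345,::-1];t=get_image("top")[140:245,150:345,::-1]
cv2.imwrite("pics/h.png",cv2.resize(a,None,fx=5,fy=5,interpolation=2))
cv2.imwrite("pics/i.png",cv2.resize(t,None,fx=4,fy=4,interpolation=2))
E
```

```text
(no output)
```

View pics/h.png

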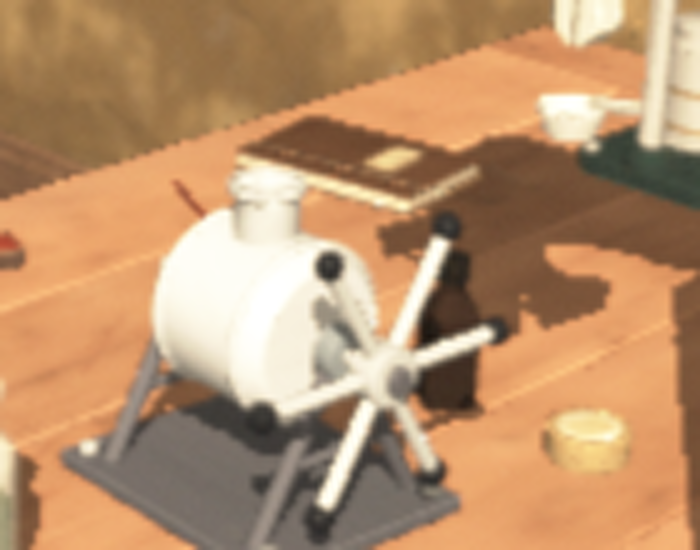

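View pics/i.png

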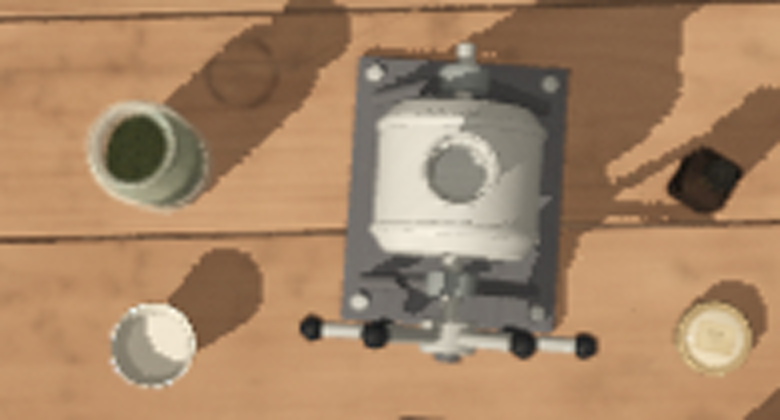

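```bash
python3 - <<'E'
from fit import *
b,r=fit([(270.8,203.4),(294.2,195.4),(304.2,216),(291.4,244),(268.8,254.2),(257.4,233.4)],[(227.75,221.75),(243.75,223.25),(280.5,225.5),(296.5,226.5)],(258.4,186),None,np.radians([-15,0,15]))
print(np.degrees(b.x[2:]).round(1),b.x.round(4),r.round(1))
E
```

```text
[-5.1 -0.7] [ 0.5008  0.0248 -0.0883 -0.0127] [ 0.   0.6 -0.2  0.4  0.2  0.2 -0.3  0.2 -0.2  1.1 -0.1  0.3  0.1 -0.2
  0.  -0.   0.5 -0.3  0.  -0.5  0.6  0.3]
```

Within 1° of vertical; the fingers are clear of the wheel and the side objects haven't moved.

```bash
python3 -c "
from rig import *
print(close_job())"
```

```text
the job is handed in; nothing more can be done
None
```

The neck now points straight up, about 0.7° off vertical by my last camera fit. The drum stands still, the arm is clear of everything, the jar, bottle, tin and cup look unmoved in the pictures, and the job is handed in; no verdict came back.

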